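# Feed a vial carrier through the guide with a push stick

## Robot

A 7-joint arm with a two-finger parallel gripper is mounted at the origin on the work surface. World frame = base frame: x ahead of the robot, y to its left, z up, the work surface at z = 0. Lengths are in m, angles in rad, forces in N, time in s.
With the tool pointing down it reaches from about 0.425 to 0.875 m from the base axis. Payload 4.7 kg.
Tool frame: the origin (TCP) lies midway between the tips of the shut fingers; the grasp point (between the pads) lies 19 mm behind it; z points along the fingers, y is the line along which they close (so a half turn about z gives the same grasp; the last joint's range is limited). The gripper opens to 85 mm and grips with 20 to 120 N. Pads are 22 mm wide; open, the fingers measure 114 mm over their backs; the gripper's body (76 mm by 85 mm) begins 54 mm behind the grasp point. The pads swing forward as they close: fully open they stand 13 mm farther back than shut.
Start: joints at [-1.171, 0.321, -0.07, 1.45, 0.023, 1.371, -0.057], TCP at [0.245, 0.602, 0.231] pointing down, gripper open.
Joint ranges: [-2.86, 2.86], [-0.3, 2.09], [-1.38, 1.24], [0.06, 2.45], [-1.56, 4.7], [0.09, 2.05], [-2.69, 2.69]. Speed limits (rad/s): [2.57, 2.57, 3.14, 3.14, 3.14, 3.14, 3.14].

## Interface

Orientations are given as [roll, pitch, yaw] about the fixed x, y, z axes, in that order (R = Rz(yaw) Ry(pitch) Rx(roll)).
In Python, from bench import * gives the robot as it stands.
- The arm moves only by the tool arm_command, never from a script. Its argument "deltas" is a list of rows, each an object of numbers: "dx", "dy", "dz": the shift along the tool's x, y, z in m; "roll": the turn about the tool's z in rad. In form: [{"dx": .., "dy": .., "dz": .., "roll": ..}, ...]. A call has 1 to 20 rows; each row shifts and turns the commanded pose from where the row before left it, along the tool's axes as they then stand; what a row does not reach is not made up. A row lasts 1/10 s, in which the tool goes at most 50 mm and 8.59 degrees, less where a joint would pass 70% of its speed; a pose out of reach is approached as far as the arm can. A call is refused whole if a number of a shift passes 0.05 or a number of a turn 0.15, either way. A call with a gripper value outside its range is refused whole. "gripper" is the opening, from 0 (shut) to 1 (fully open), set as the call begins (left out, the last holds). The fingers move at their own pace and stop on an object; the grip force is fixed at half the most. Time passes only in rows, so rows that do not move let the fingers close. It gives the time, the measured TCP pose, the force, the opening and the grip force at its end, in the units of the state.
- sense(): the state, without advancing time (a new reading comes with each control period).
- get_image(name): name is "side" or "top"; returns a dict with "image" (480x640x3 uint8, red, green, blue), "range_z" (480x640 float32, m along the optical axis (not along the pixel's ray), 0 where there is no reading), "camera_matrix" (3x3 intrinsics, pixels), "D" ([k1, k2, p1, p2, k3] as OpenCV has them; the pictures are not rectified), "extrinsics" (4x4, takes a point from world to camera coordinates). Camera axes: x right, y up, looking along -z (the intrinsics and any distortion apply to the point x, -y, -z); pixel columns grow to the right and rows downward; lengths in m; the calibration is good to about 2 mm. A picture is of the moment at which its call begins.
- hand_in(): hands the job in; it is judged then, once.
Trained networks look in the newest picture that a camera, given by its name, has taken for a name from the list of things; names that differ only in an ending like _2 or _b are one class to them, and where a whole thing is asked for, a point or a joint stands for the part that bears it (a point fixed in the world has none). Each returns a list of dicts, best first, with "score" (0 to 1); they miss things now and then, are a little off and sometimes report something else, mostly with a low value. They report only what shows in the picture. A call takes as long as a camera call.
- look_for(query, camera): "location" ([x, y, z] in m, in world coordinates, good to about 4 mm: the middle of the surface that is visible of it).
- outline_of(query, camera): "region" (480x640 bool, what is visible of it).
- spot_point(query, camera): "location" ([x, y, z] in m, in world coordinates, good to about 4 mm: a listed point, or the origin of a listed thing).
The state is a dict: "t": time; "qpos": joint angles; "joint_vel": joint speeds; "effort": joint torques, N m; "tcp_pos": TCP position; "ee_rot": TCP orientation; "contact_force": force on the tool from outside, world axes, zero at the start; "moment": the same for the moment, N m; "finger_gap": finger opening in m; "grip_force": force on a finger pad.
Only numpy, scipy, OpenCV 4.12 (cv2) and the standard library are available. Lean on these libraries where they do the work, as an engineer would, in place of code of your own. Each camera call takes 0.05 s, during which the arm holds its last target. There are 200 camera calls.

## Task

Pick up the vial carrier and set it in the feeder's open loading tray, then take the wooden push stick and use it to push the carrier through the narrow guide until it is fully home on the sprung pad of the stop, pressing it there for about a second with roughly 10 N and never hard (under 18 N). Ease the stick back gently so that the carrier stays against the pad, lay the stick down on the bench off the feeder, and leave the other glassware alone.

Things in the scene. Friction and masses are not known exactly. Their poses are not given: they have to be found in the camera images.
- feeder: Aluminium feeder fixed flat on the bench; x is the feed direction (level), z up. Origin: on the bench under the middle of the guide's mouth. Base plate 66 mm wide, 10 mm thick, from x = -80 to +170 mm; things slide on its top, z = 10 mm. x < 0: open loading tray; x = 0 to 165 mm: narrow lipped guide holding an adjustable stop with a sprung pad.
- tray (a point): Middle of the loading tray on the sliding surface, at feeder x = -45 mm, z = 10 mm; axes as the feeder's. Low walls (6 mm thick, 10 mm above the sliding surface), 37 mm between them from feeder x = -75 to -20 mm, then narrowing evenly to about 34 mm at the mouth. No lips; open at the rear (-x).
- mouth (a point): Middle of the guide's mouth on the sliding surface, at feeder x = 0, z = 10 mm; axes as the feeder's. The guide beyond has 33 mm between its walls (8 mm thick), covered by two lips (undersides 17, tops 21 mm above the sliding surface) with a 22 mm slot between them, through which the vial stands up.
- stop_zone (a point): Point on the sliding surface of the guide at feeder x = 95 mm: the nearest place where the pad's resting face can be. The stop (black knob, 22 mm across, above the slot) is clamped by hand and its place not measured: the pad's face lies 0 to 20 mm beyond this point, 30 mm before the knob's axis. The pad yields from 3 N, then 4 N per mm, travel 10 mm; let go suddenly it throws the carrier back.
- carrier: Vial carrier, loose, about 60 g: grey plastic sled 44 mm long (x), 30 mm wide (y), 14 mm high, with a small amber vial with black cap fixed upright in its middle (16 mm across, from 14 to 59 mm high). Origin: centre of the sled's underside. x along the sled; both ends are alike. Best held by the vial, with the fingertips above the sled.
- stick: Wooden push stick, loose, about 60 g, standing on its flat underside. Handle: block 50 mm long (x), 20 mm wide (y), 44 mm high. From its foot a straight rod, 16 mm wide, 10 mm high, underside level with the handle's, reaches forward (+x) to a flat end 150 mm from the handle's middle. Origin: under the handle's middle. The rod fits in the guide under the lips.
- stick_tip (a point): Centre of the rod's flat pushing end, 150 mm ahead of the stick's origin and 5 mm above its underside.
- reagent_bottle: Bystander: amber glass bottle, 80 mm across, 160 mm high, origin under its centre. Leave alone.
- blue_bottle: Bystander: small clear jar with blue cap, 50 mm across, 85 mm high, origin under its centre. Leave alone.
- beaker: Bystander: glass beaker, 66 mm across, 85 mm high, standing, origin under its centre. Leave alone.

How it is judged:
On the way, in this order (a step that is already met when the one before it is completed fails the run):
1. the carrier is set upright in the loading tray, ahead of the guide's mouth, and let go (x of carrier in the frame of feeder between -0.075 and -0.01 m and y of carrier in the frame of feeder between -0.006 and 0.006 m and z of carrier in the frame of feeder between 0.007 and 0.013 m and angle between carrier's own z axis and vertical below 0.1 rad and angle between the x axis of carrier and the x axis of feeder, either way round below 0.25 rad and contact force between the fingers and carrier below 0.1 N), for 0.2 s.
2. the carrier is pressed on the sprung pad by the push stick with more than 6 N (contact force between stick and carrier above 6 N and contact force between carrier and pad_c0 above 6 N and contact force between the fingers and carrier below 0.1 N), for 0.4 s.
At the end, for the whole second after the job is handed in: The carrier lies flat in the guide with its leading end against the resting sprung pad (gap under 2.5 mm); the push stick lies on the bench (its origin below 15 mm, its tip below 18 mm), not touching the feeder; both at rest (y of pad_c0 in the frame of carrier between -0.006 and 0.006 m and horizontal distance between pad_c0 and carrier below 0.0285 m and x of carrier in the frame of feeder above 0.068 m and z of carrier in the frame of feeder between 0.007 and 0.014 m and angle between carrier's own z axis and vertical below 0.1 rad and height (world z) of stick below 0.015 m and height (world z) of stick_tip below 0.018 m and contact force between stick and feeder below 0.05 N and linear speed of each of carrier, stick below 0.02 m/s).
It fails at once if the stick pushes the carrier with more than 18 N (contact force between stick and carrier above 18 N).
It fails at once if the carrier is pressed on the pad with more than 18 N (contact force between carrier and pad_c0 above 18 N).
It fails at once if a bystander is moved by more than 20 mm (distance of any of reagent_bottle, blue_bottle, beaker from where it was at the start of the episode above 0.02 m).
It also fails if it takes over 70 s, if anything falls off the work surface, if the arm or the gripper's body presses on something with over 40 N, if the wrist force passes 120 N, or if a joint passes its speed limit or range.

## Working session

There is one attempt and no reset: what is moved stays moved. The work goes in short steps, Python scripts to look and compute and a tool call to move; the robot and the scene stay as the last step left them, time stands still between calls to the robot, and variables do not carry over. Pictures are saved under pics/ and viewed, at most 10 in all, crops included, and the job is handed in when it is done.

Besides the shell and the picture viewer there is one more tool, called after ">>>" by a JSON object that holds its "op" and its "data". arm_command: Moves the arm, as the interface text tells. Its arguments: {"type":"object","properties":{"deltas":{"type":"array"},"gripper":{"type":"number"}},"required":["deltas"]}

```bash
mkdir -p pics; cat > h.py <<'E'
from bench import *
import numpy as np, cv2
def pts(im):
    K=np.array(im["camera_matrix"]);D=np.array(im["D"],float);E=np.array(im["extrinsics"]);z=im["range_z"]
    v,u=np.mgrid[0:480,0:640]
    n=cv2.undistortPoints(np.stack([u.ravel(),v.ravel()],1).astype(float)[:,None],K,D)[:,0].reshape(480,640,2)
    p=np.stack([n[...,0]*z,-n[...,1]*z,-z],-1)
    return (p-E[:3,3])@E[:3,:3]
E
python3 - <<'E'
from h import *
s=sense();print({k:np.round(s[k],3) for k in ("t","tcp_pos","ee_rot","contact_force","finger_gap")})
for c in("top","side"):
    im=get_image(c);cv2.imwrite(f"pics/{c}0.png",im["image"][...,::-1]);np.savez(f"{c}0.npz",**im)
    for q in("feeder","tray","mouth","stop_zone","carrier","stick","stick_tip","reagent_bottle","blue_bottle","beaker"):
        print(c,q,[(np.round(r["location"],3),round(r["score"],2)) for r in spot_point(q,c)[:2]])
E
```

```text
{'t': np.float64(0.0), 'tcp_pos': array([0.244, 0.602, 0.23 ]), 'ee_rot': array([-3.14 ,  0.   ,  2.756]), 'contact_force': array([ 0.621,  0.29 , -0.271]), 'finger_gap': np.float64(0.085)}
top feeder [(array([ 0.577,  0.063, -0.002]), 0.76)]
top tray []
top mouth [(array([0.574, 0.065, 0.01 ]), 0.77)]
top stop_zone [(array([0.593, 0.154, 0.012]), 0.81)]
top carrier [(array([ 0.655, -0.147, -0.001]), 0.72), (array([0.365, 0.185, 0.003]), 0.61)]
top stick [(array([ 0.499, -0.275,  0.002]), 0.56)]
top stick_tip [(array([ 0.456, -0.132,  0.001]), 0.86)]
top reagent_bottle [(array([ 0.674, -0.454, -0.   ]), 0.73)]
top blue_bottle [(array([ 0.815,  0.049, -0.   ]), 0.62)]
top beaker [(array([0.367, 0.185, 0.001]), 0.72)]
side feeder [(array([0.576, 0.06 , 0.004]), 0.6)]
side tray [(array([0.568, 0.014, 0.011]), 0.63)]
side mouth [(array([0.582, 0.06 , 0.014]), 0.65)]
side stop_zone [(array([0.595, 0.156, 0.012]), 0.9)]
side carrier [(array([ 0.655, -0.146, -0.001]), 0.65)]
side stick [(array([ 0.499, -0.276,  0.001]), 0.58)]
side stick_tip [(array([ 0.459, -0.131,  0.003]), 0.78)]
side reagent_bottle [(array([ 0.673, -0.448, -0.002]), 0.71)]
side blue_bottle [(array([ 0.816,  0.052, -0.003]), 0.66)]
side beaker [(array([ 0.361,  0.182, -0.   ]), 0.58)]
```

View pics/top0.png

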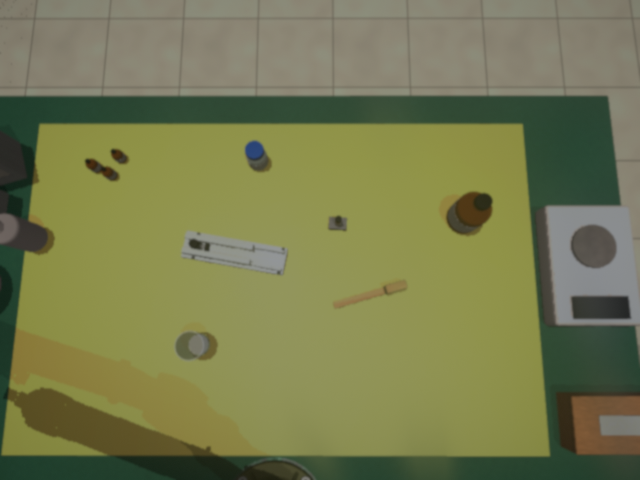

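View pics/side0.png

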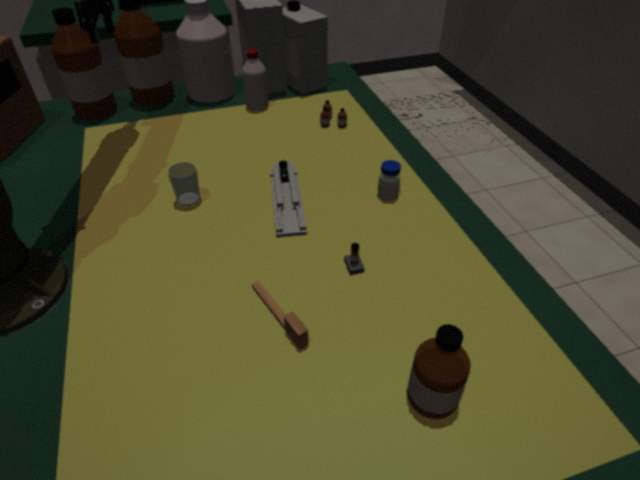

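The top view shows the feeder at (185–287, 233–272) with the knob at its left end (200, 244). The carrier is at (338, 223), and the stick has its tip at (335, 304) and its handle at (397, 287). The side view agrees: feeder (287, 200), carrier (354, 260), stick (280, 315). Next I measure poses from outlines and range.

```bash
cat >> h.py <<'E'
def cloud(q,c,im):
    r=outline_of(q,c)
    if not r: return np.zeros((0,3))
    m=r[0]["region"]&(im["range_z"]>0)
    return pts(im)[m]
def rect(p):
    (c,wh,a)=cv2.minAreaRect((p[:,:2]*1000).astype(np.float32)); return np.round(c,1),np.round(wh,1),round(a,1)
E
python3 - <<'E'
from h import *
for c in("top","side"):
    im=get_image(c)
    for q in("feeder","carrier","stick"):
        p=cloud(q,c,im); print(c,q,len(p))
        if not len(p): continue
        np.save(f"{c}_{q}.npy",p)
        print("  z pct",np.round(np.percentile(p[:,2],[2,10,25,50,75,90,98]),3))
        for lo,hi in {"feeder":[(.004,.1),(.035,.1)],"carrier":[(.005,.022),(.03,.08)],"stick":[(.004,.018),(.035,.06),(.004,.06)]}[q]:
            s=p[(p[:,2]>lo)&(p[:,2]<hi)]
            if len(s)>4:
                m=s.mean(0);w=np.linalg.svd(s[:,:2]-m[:2],full_matrices=False)[2][0]
                print("  ",(lo,hi),len(s),np.round(m,4),"dir",round(np.degrees(np.arctan2(w[1],w[0])),1),rect(s))
E
```

```text
top feeder 2815
  z pct [0.006 0.008 0.01  0.013 0.03  0.033 0.046]
   (0.004, 0.1) 2797 [0.5818 0.1046 0.0187] dir -99.7 (array([584.1, 106.6]), array([250.4,  67.9]), 79.8)
   (0.035, 0.1) 117 [0.5937 0.1741 0.0434] dir 79.5 (array([588.1, 138. ]), array([149.1,  47.6]), 79.5)
top carrier 244
  z pct [0.001 0.01  0.013 0.015 0.018 0.058 0.061]
   (0.005, 0.022) 175 [ 0.6534 -0.1429  0.0142] dir -100.6 (array([ 656.4, -143.6]), array([43.5, 30.7]), 85.3)
   (0.03, 0.08) 53 [ 0.6541 -0.1434  0.0532] dir 141.2 (array([ 655.1, -143.6]), array([14.5, 13.9]), 56.8)
top stick 578
  z pct [0.002 0.008 0.01  0.012 0.042 0.045 0.047]
   (0.004, 0.018) 364 [ 0.4748 -0.1934  0.0105] dir -74.3 (array([ 481.1, -213.7]), array([ 19.6, 168.4]), 15.9)
   (0.035, 0.06) 177 [ 0.4988 -0.2766  0.0441] dir 107.8 (array([ 499.3, -277.1]), array([19.6, 49.2]), 16.8)
   (0.004, 0.06) 555 [ 0.4829 -0.2217  0.0217] dir -74.1 (array([ 481.9, -216.7]), array([ 20. , 174.8]), 16.0)
side feeder 2100
  z pct [0.003 0.008 0.01  0.011 0.029 0.032 0.044]
   (0.004, 0.1) 2046 [0.583  0.0907 0.0175] dir -99.9 (array([585.3, 104.4]), array([253.3,  67.4]), 79.7)
   (0.035, 0.1) 65 [0.6013 0.1913 0.045 ] dir 147.0 (array([601.8, 194.1]), array([17.7, 20.5]), 58.7)
side carrier 393
  z pct [0.002 0.008 0.013 0.015 0.037 0.056 0.06 ]
   (0.005, 0.022) 228 [ 0.6549 -0.1534  0.0132] dir -70.4 (array([ 657.5, -146.1]), array([46.2, 29.5]), 86.6)
   (0.03, 0.08) 119 [ 0.6563 -0.149   0.0486] dir 160.3 (array([ 658. , -147.4]), array([16.3, 14. ]), 7.9)
side stick 1029
  z pct [0.002 0.008 0.01  0.012 0.042 0.044 0.046]
   (0.004, 0.018) 536 [ 0.4781 -0.2065  0.01  ] dir -76.0 (array([ 483.2, -218.5]), array([ 18.3, 177.6]), 15.4)
   (0.035, 0.06) 323 [ 0.4999 -0.2822  0.0429] dir -71.9 (array([ 500.4, -279.2]), array([19.1, 50.9]), 16.9)
   (0.004, 0.06) 995 [ 0.488  -0.2427  0.0229] dir -75.1 (array([ 482.8, -218.7]), array([ 19.5, 177.5]), 16.2)
```

```bash
cat >> h.py <<'E'
from scipy.spatial.transform import Rotation as Rn
U=np.radians(79.75); FO=np.array([.5767,.0612])      # feeder yaw, origin
def F(x,y=0): return FO+x*np.array([np.cos(U),np.sin(U)])+y*np.array([-np.sin(U),np.cos(U)])
def inF(p): d=np.asarray(p)[...,:2]-FO; return np.stack([d@[np.cos(U),np.sin(U)],d@[-np.sin(U),np.cos(U)]],-1)
def st():
    s=sense(); print("t",round(float(s["t"]),2),"tcp",np.round(s["tcp_pos"],4),"rpy",np.round(np.degrees(s["ee_rot"]),2),"F",np.round(s["contact_force"],2),"gap",round(float(s["finger_gap"]),4),"grip",np.round(s["grip_force"],1),"q7",np.round(s["qpos"][6],2)); return s
def plan(x,y,z,yawdeg):
    s=st();yaw=s["ee_rot"][2];t=np.radians(yawdeg)
    roll=(yaw-t+np.pi)%(2*np.pi)-np.pi
    d=Rn.from_euler("xyz",[np.pi,0,t]).inv().apply(np.array([x,y,z])-s["tcp_pos"])
    print("roll",round(roll,4),"then dx dy dz",np.round(d,4))
E
python3 - <<'E'
from h import *
# carrier yaw and feeder y refinement
for c in("top","side"):
    p=np.load(f"{c}_feeder.npy");q=inF(p)
    s=p[:,2]>.026
    s&=p[:,2]<.036
    print(c,"lips x/y pct",np.round(np.percentile(q[s],[1,50,99],axis=0),4).tolist(), "base", np.round(np.percentile(q[p[:,2]>.005],[.5,50,99.5],axis=0),4).tolist())
    k=p[:,2]>.040; print("  knob",np.round(np.median(q[k],axis=0),4),np.round(np.percentile(q[k],[5,95],axis=0),4).tolist())
plan(.6565,-.145,.12,86)
E
```

```text
top lips x/y pct [[0.0022, -0.023], [0.0836, 0.0085], [0.164, 0.0259]] base [[-0.078, -0.0314], [0.0434, 0.0022], [0.1682, 0.0343]]
  knob [0.1366 0.0022] [[0.128, -0.007], [0.1446, 0.0108]]
side lips x/y pct [[-0.0005, -0.0254], [0.0758, 0.0005], [0.1617, 0.0229]] base [[-0.081, -0.0342], [0.0233, -0.0012], [0.1653, 0.0313]]
  knob [ 0.1316 -0.0009] [[0.1262, -0.0105], [0.1424, 0.008]]
t 1.5 tcp [0.2446 0.6022 0.2313] rpy [180.    0.  157.9] F [-1.38 -0.5   0.01] gap 0.0851 grip 0.0 q7 -0.06
roll 1.2548 then dx dy dz [-0.7167  0.463   0.1113]
```

>>> {"op": "arm_command", "data": {"deltas": [{"roll": 0.14}, {"roll": 0.14, "dz": -0.01}, {"roll": 0.14, "dz": 0}, {"roll": 0.14}, {"roll": 0.14}, {"roll": 0.14}, {"roll": 0.14}, {"roll": 0.14}, {"roll": 0.135}], "gripper": 1.0}}

```text
invalid input
```

>>> {"op": "arm_command", "data": {"deltas": [{"dx": -0.02, "dy": 0.013}, {"dx": -0.04, "dy": 0.026}, {"dx": -0.04, "dy": 0.026}, {"dx": -0.04, "dy": 0.026}, {"dx": -0.04, "dy": 0.026}, {"dx": -0.04, "dy": 0.026}, {"dx": -0.04, "dy": 0.026}, {"dx": -0.04, "dy": 0.026}, {"dx": -0.04, "dy": 0.026}, {"dx": -0.04, "dy": 0.026}, {"dx": -0.04, "dy": 0.026}, {"dx": -0.04, "dy": 0.026}, {"dx": -0.04, "dy": 0.026}, {"dx": -0.04, "dy": 0.026}, {"dx": -0.04, "dy": 0.026}, {"dx": -0.04, "dy": 0.026}, {"dx": -0.04, "dy": 0.026, "dz": 0.02}, {"dx": -0.04, "dy": 0.026, "dz": 0.03}, {"dx": -0.0167, "dy": 0.008, "dz": 0.03}, {"dz": 0.03}]}}

```text
invalid input
```

```bash
python3 - <<'E'
from h import *
plan(.6565,-.145,.020,86)
E
```

```text
t 1.5 tcp [0.2446 0.6022 0.2313] rpy [180.    0.  157.9] F [-1.38 -0.5   0.01] gap 0.0851 grip 0.0 q7 -0.06
roll 1.2548 then dx dy dz [-0.7167  0.463   0.2113]
```

>>> {"op": "arm_command", "data": {"deltas": [{"dx": 0.0, "dy": 0.0, "dz": 0.0, "roll": 0.14}, {"dx": 0.0, "dy": 0.0, "dz": 0.0, "roll": 0.14}, {"dx": 0.0, "dy": 0.0, "dz": 0.0, "roll": 0.14}, {"dx": 0.0, "dy": 0.0, "dz": 0.0, "roll": 0.14}, {"dx": 0.0, "dy": 0.0, "dz": 0.0, "roll": 0.14}, {"dx": 0.0, "dy": 0.0, "dz": 0.0, "roll": 0.14}, {"dx": 0.0, "dy": 0.0, "dz": 0.0, "roll": 0.14}, {"dx": 0.0, "dy": 0.0, "dz": 0.0, "roll": 0.14}, {"dx": 0.0, "dy": 0.0, "dz": 0.0, "roll": 0.135}], "gripper": 1.0}}

```text
t: 2.4
tcp_pos: [0.2446, 0.6022, 0.2313]
ee_rot: [3.142, -0.0, 1.495]
contact_force: [0.4, -0.1, 0.2]
finger_gap: 0.0853
grip_force: 0.0
```

>>> {"op": "arm_command", "data": {"deltas": [{"dx": -0.02, "dy": 0.013, "dz": 0.0, "roll": 0.0}, {"dx": -0.04, "dy": 0.026, "dz": 0.0, "roll": 0.0}, {"dx": -0.04, "dy": 0.026, "dz": 0.0, "roll": 0.0}, {"dx": -0.04, "dy": 0.026, "dz": 0.0, "roll": 0.0}, {"dx": -0.04, "dy": 0.026, "dz": 0.0, "roll": 0.0}, {"dx": -0.04, "dy": 0.026, "dz": 0.0, "roll": 0.0}, {"dx": -0.04, "dy": 0.026, "dz": 0.0, "roll": 0.0}, {"dx": -0.04, "dy": 0.026, "dz": 0.0, "roll": 0.0}, {"dx": -0.04, "dy": 0.026, "dz": 0.0, "roll": 0.0}, {"dx": -0.04, "dy": 0.026, "dz": 0.0, "roll": 0.0}, {"dx": -0.04, "dy": 0.026, "dz": 0.0, "roll": 0.0}, {"dx": -0.04, "dy": 0.026, "dz": 0.0, "roll": 0.0}, {"dx": -0.04, "dy": 0.026, "dz": 0.0, "roll": 0.0}, {"dx": -0.04, "dy": 0.026, "dz": 0.0, "roll": 0.0}, {"dx": -0.04, "dy": 0.026, "dz": 0.0, "roll": 0.0}, {"dx": -0.04, "dy": 0.026, "dz": 0.0, "roll": 0.0}, {"dx": -0.04, "dy": 0.026, "dz": 0.02, "roll": 0.0}, {"dx": -0.04, "dy": 0.026, "dz": 0.03, "roll": 0.0}, {"dx": -0.0167, "dy": 0.008, "dz": 0.03, "roll": 0.0}, {"dx": 0.0, "dy": 0.0, "dz": 0.03, "roll": 0.0}]}}

```text
t: 4.4
tcp_pos: [0.6532, -0.1442, 0.1243]
ee_rot: [3.141, 0.003, 1.495]
contact_force: [-1.8, 0.3, 0.9]
finger_gap: 0.0854
grip_force: 0.0
```

```bash
python3 - <<'E'
from h import *
plan(.6565,-.145,.020,86)
E
```

```text
t 4.4 tcp [ 0.6532 -0.1442  0.1243] rpy [179.95   0.19  85.67] F [-1.76  0.32  0.86] gap 0.0854 grip 0.0 q7 0.32
roll -0.0057 then dx dy dz [-0.0006  0.0034  0.1043]
```

>>> {"op": "arm_command", "data": {"deltas": [{"dx": 0.0, "dy": 0.0, "dz": 0.025, "roll": 0.0}, {"dx": 0.0, "dy": 0.0, "dz": 0.025, "roll": 0.0}, {"dx": 0.0, "dy": 0.0, "dz": 0.025, "roll": 0.0}, {"dx": 0.0, "dy": 0.0, "dz": 0.015, "roll": 0.0}, {"dx": 0.0, "dy": 0.0, "dz": 0.011, "roll": 0.0}, {"dx": 0.0, "dy": 0.0, "dz": 0.0, "roll": 0.0}, {"dx": 0.0, "dy": 0.0, "dz": 0.0, "roll": 0.0}]}}

```text
t: 5.1
tcp_pos: [0.6537, -0.1392, 0.0253]
ee_rot: [3.14, 0.0, 1.501]
contact_force: [0.3, -0.3, 0.5]
finger_gap: 0.0852
grip_force: 0.0
```

>>> {"op": "arm_command", "data": {"deltas": [{"dx": 0.0, "dy": 0.0, "dz": 0.0, "roll": 0.0}, {"dx": 0.0, "dy": 0.0, "dz": 0.0, "roll": 0.0}, {"dx": 0.0, "dy": 0.0, "dz": 0.0, "roll": 0.0}, {"dx": 0.0, "dy": 0.0, "dz": 0.0, "roll": 0.0}, {"dx": 0.0, "dy": 0.0, "dz": 0.0, "roll": 0.0}, {"dx": 0.0, "dy": 0.0, "dz": 0.0, "roll": 0.0}, {"dx": 0.0, "dy": 0.0, "dz": 0.0, "roll": 0.0}, {"dx": 0.0, "dy": 0.0, "dz": 0.0, "roll": 0.0}, {"dx": 0.0, "dy": 0.0, "dz": 0.0, "roll": 0.0}, {"dx": 0.0, "dy": 0.0, "dz": 0.0, "roll": 0.0}], "gripper": 0.0}}

```text
t: 6.1
tcp_pos: [0.6529, -0.139, 0.0243]
ee_rot: [-3.141, -0.0, 1.501]
contact_force: [-0.2, 0.0, -0.8]
finger_gap: 0.0145
grip_force: 58.4
```

>>> {"op": "arm_command", "data": {"deltas": [{"dx": 0.0, "dy": 0.0, "dz": -0.01, "roll": 0.0}, {"dx": 0.0, "dy": 0.0, "dz": -0.02, "roll": 0.0}, {"dx": 0.0, "dy": 0.0, "dz": -0.03, "roll": 0.0}, {"dx": 0.0, "dy": 0.0, "dz": -0.02, "roll": 0.0}, {"dx": 0.0, "dy": 0.0, "dz": -0.01, "roll": 0.0}, {"dx": 0.0, "dy": 0.0, "dz": 0.0, "roll": 0.0}]}}

```text
t: 6.7
tcp_pos: [0.6541, -0.1393, 0.1165]
ee_rot: [3.138, -0.0, 1.501]
contact_force: [0.6, -0.4, -1.1]
finger_gap: 0.0139
grip_force: 58.5
```

```bash
python3 - <<'E'
from h import *
s=st()
for c in("side","top"):
    im=get_image(c);p=cloud("carrier",c,im);P=pts(im)
    print(c,[(np.round(r["location"],3),round(r["score"],2)) for r in spot_point("carrier",c)[:2]],len(p))
    np.savez(f"{c}1.npz",P=P,im=im["image"])
    b=s["tcp_pos"]
    m=(abs(P[...,0]-b[0])<.045)&(abs(P[...,1]-b[1])<.05)&(P[...,2]<b[2]-.002)&(P[...,2]>b[2]-.035)
    q=P[m]; print(len(q)); 
    if len(q)>5: print(np.round(np.percentile(q,[2,50,98],axis=0),4).tolist(),rect(q))
    if c=="side":
        v,u=np.nonzero(m) if m.any() else ([240],[320]); v,u=int(np.median(v)),int(np.median(u))
        cv2.imwrite("pics/s1.png",cv2.resize(im["image"][max(v-60,0):v+60,max(u-80,0):u+80,::-1],(640,480),interpolation=cv2.INTER_CUBIC))
plan(*F(-.048),.20,79.75)
E
```

```text
t 6.7 tcp [ 0.6541 -0.1393  0.1165] rpy [179.8   -0.    85.99] F [ 0.65 -0.37 -1.09] gap 0.0139 grip 58.5 q7 0.33
side [(array([ 0.656, -0.146,  0.092]), 0.84)] 403
275
[[0.6397, -0.1684, 0.0939], [0.6507, -0.1576, 0.1057], [0.6684, -0.1289, 0.113]] (array([ 655.1, -144.9]), array([46.9, 30.3]), 86.7)
top [] 0
9
[[0.6358, -0.164, 0.0939], [0.6386, -0.1637, 0.1021], [0.6452, -0.1602, 0.1043]] (array([ 640.2, -163.6]), array([ 3.6, 10. ]), 66.5)
t 7.0 tcp [ 0.6522 -0.1387  0.113 ] rpy [-1.7987e+02 -1.0000e-02  8.5990e+01] F [ 0.17  0.11 -0.81] gap 0.0141 grip 58.5 q7 0.33
roll 0.109 then dx dy dz [ 0.1353 -0.1099 -0.087 ]
```

View pics/s1.png

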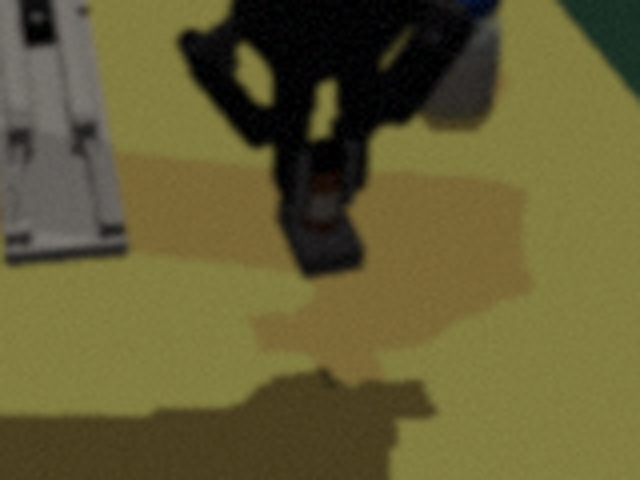

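The crop shows the carrier hanging level at (325, 225), held by the vial, with the tray end of the feeder at the left (65, 200). I'll carry it above the tray.

>>> {"op": "arm_command", "data": {"deltas": [{"dx": 0.0, "dy": 0.0, "dz": -0.02, "roll": 0.055}, {"dx": 0.0, "dy": 0.0, "dz": -0.02, "roll": 0.054}, {"dx": 0.01, "dy": -0.008, "dz": 0.0, "roll": 0.0}, {"dx": 0.02, "dy": -0.016, "dz": 0.0, "roll": 0.0}, {"dx": 0.02, "dy": -0.016, "dz": 0.0, "roll": 0.0}, {"dx": 0.02, "dy": -0.016, "dz": 0.0, "roll": 0.0}, {"dx": 0.02, "dy": -0.016, "dz": 0.0, "roll": 0.0}, {"dx": 0.02, "dy": -0.016, "dz": 0.0, "roll": 0.0}, {"dx": 0.02, "dy": -0.014, "dz": 0.0, "roll": 0.0}, {"dx": 0.011, "dy": -0.008, "dz": 0.02, "roll": 0.0}, {"dx": 0.0, "dy": 0.0, "dz": 0.02, "roll": 0.0}, {"dx": 0.0, "dy": 0.0, "dz": 0.02, "roll": 0.0}, {"dx": 0.0, "dy": 0.0, "dz": 0.01, "roll": 0.0}, {"dx": 0.0, "dy": 0.0, "dz": 0.0, "roll": 0.0}, {"dx": 0.0, "dy": 0.0, "dz": 0.0, "roll": 0.0}, {"dx": 0.0, "dy": 0.0, "dz": 0.0, "roll": 0.0}]}}

```text
t: 8.6
tcp_pos: [0.5706, 0.0194, 0.0853]
ee_rot: [3.14, -0.001, 1.392]
contact_force: [0.5, -0.1, -0.5]
finger_gap: 0.0145
grip_force: 58.6
```

```bash
python3 - <<'E'
from h import *
s=st();b=s["tcp_pos"];print("tcp in F",np.round(inF(b),4))
im=get_image("side");P=pts(im);Q=inF(P)
m=(abs(P[...,0]-b[0])<.045)&(abs(P[...,1]-b[1])<.05)&(P[...,2]<b[2]-.004)&(P[...,2]>b[2]-.035)
print(m.sum(),"sled F pct",np.round(np.percentile(Q[m],[1,50,99],axis=0),4).tolist(),rect(P[m]),np.round(np.percentile(P[m][:,2],[1,99]),4))
f=np.load("side_feeder.npy");g=inF(f);k=(g[:,0]<-.05)&(g[:,0]>-.078)
print("tray y of base",np.round(np.percentile(g[k&(f[:,2]>.004)][:,1],[1,99]),4),"walls",np.round(np.percentile(g[k&(f[:,2]>.016)][:,1],[1,30,70,99]),4))
print([(np.round(r["location"],4),np.round(inF(r["location"]),4)) for r in spot_point("carrier","side")])
v,u=np.nonzero(m);v,u=int(np.median(v)),int(np.median(u))
cv2.imwrite("pics/s2.png",cv2.resize(im["image"][v-45:v+45,u-60:u+60,::-1],(640,480),interpolation=cv2.INTER_CUBIC))
plan(*F(-.042),.0345,79.75)
E
```

```text
t 8.6 tcp [0.5706 0.0194 0.0853] rpy [ 1.7991e+02 -4.0000e-02  7.9750e+01] F [ 0.48 -0.14 -0.49] gap 0.0145 grip 58.6 q7 -0.08
tcp in F [-0.0423 -0.0014]
193 sled F pct [[-0.0716, -0.0185], [-0.0646, -0.0036], [-0.0386, 0.0111]] (array([570.6,   7.3]), array([35.7, 29.9]), 80.0) [0.062 0.08 ]
tray y of base [-0.0332  0.0309] walls [-0.0256 -0.0224  0.0194  0.0229]
[(array([0.5684, 0.0147, 0.0588]), array([-0.0472, -0.0001]))]
t 8.7 tcp [0.5706 0.0193 0.0853] rpy [ 1.7991e+02 -4.0000e-02  7.9740e+01] F [ 0.55  0.5  -0.87] gap 0.0145 grip 58.6 q7 -0.08
roll -0.0001 then dx dy dz [ 0.0003 -0.0014  0.0508]
```

View pics/s2.png

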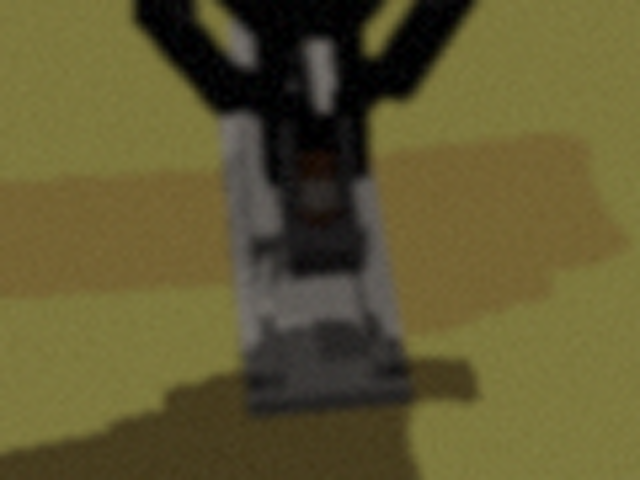

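The sled at (325, 250) hangs over the tray, level. In this camera it sits about 2.4 mm to feeder −y of the tray's middle. I'll shift it across and lower it.

>>> {"op": "arm_command", "data": {"deltas": [{"dx": 0.0, "dy": -0.0024, "dz": 0.01, "roll": 0.0}, {"dx": 0.0, "dy": 0.0, "dz": 0.012, "roll": 0.0}, {"dx": 0.0, "dy": 0.0, "dz": 0.012, "roll": 0.0}, {"dx": 0.0, "dy": 0.0, "dz": 0.008, "roll": 0.0}, {"dx": 0.0, "dy": 0.0, "dz": 0.004, "roll": 0.0}, {"dx": 0.0, "dy": 0.0, "dz": 0.002, "roll": 0.0}, {"dx": 0.0, "dy": 0.0, "dz": 0.001, "roll": 0.0}, {"dx": 0.0, "dy": 0.0, "dz": 0.0, "roll": 0.0}, {"dx": 0.0, "dy": 0.0, "dz": 0.0, "roll": 0.0}, {"dx": 0.0, "dy": 0.0, "dz": 0.0, "roll": 0.0}]}}

```text
t: 9.7
tcp_pos: [0.5678, 0.0199, 0.0358]
ee_rot: [3.141, -0.0, 1.392]
contact_force: [-0.1, 0.3, -0.3]
finger_gap: 0.0146
grip_force: 58.6
```

```bash
python3 - <<'E'
from h import *
s=st();b=s["tcp_pos"];print("tcp in F",np.round(inF(b),4))
im=get_image("side");P=pts(im);Q=inF(P)
m=(Q[...,0]<-.03)&(Q[...,0]>-.08)&(abs(Q[...,1])<.03)
for lo,hi in((.015,.021),(.021,.03)):
    k=m&(P[...,2]>lo)&(P[...,2]<hi);print(lo,hi,k.sum(),np.round(np.percentile(Q[k],[2,50,98],axis=0),4).tolist() if k.any() else 0)
v,u=np.nonzero(m);v,u=int(np.median(v)),int(np.median(u))
cv2.imwrite("pics/s3.png",cv2.resize(im["image"][v-45:v+45,u-60:u+60,::-1],(640,480),interpolation=cv2.INTER_CUBIC))
E
```

```text
t 9.7 tcp [0.5678 0.0199 0.0358] rpy [ 1.7996e+02 -2.0000e-02  7.9750e+01] F [-0.09  0.26 -0.33] gap 0.0146 grip 58.6 q7 -0.05
tcp in F [-0.0423  0.0014]
0.015 0.021 100 [[-0.0746, -0.0255], [-0.0671, -0.0036], [-0.0322, 0.0226]]
0.021 0.03 146 [[-0.0705, -0.022], [-0.0595, -0.0001], [-0.037, 0.0214]]
```

View pics/s3.png

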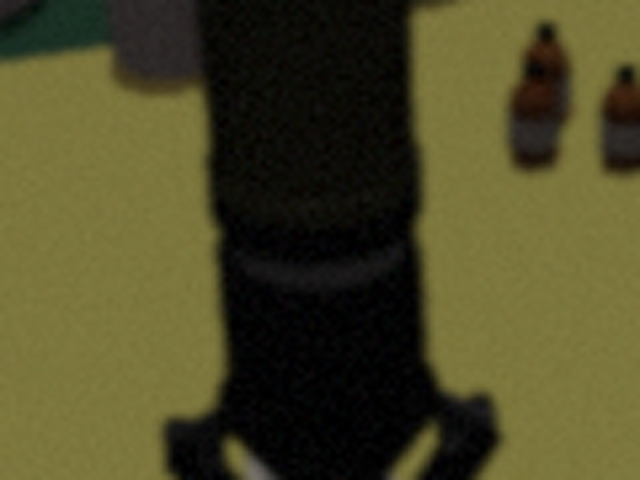

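That crop came out misplaced: it shows only the arm body. The numbers show the sled between the tray walls about 1 mm above the floor, so I lower it 1 mm and release.

>>> {"op": "arm_command", "data": {"deltas": [{"dx": 0.0, "dy": 0.0, "dz": 0.0005, "roll": 0.0}, {"dx": 0.0, "dy": 0.0, "dz": 0.0005, "roll": 0.0}, {"dx": 0.0, "dy": 0.0, "dz": 0.0, "roll": 0.0}, {"dx": 0.0, "dy": 0.0, "dz": 0.0, "roll": 0.0}]}}

```text
t: 10.15
tcp_pos: [0.5674, 0.0198, 0.0344]
ee_rot: [-3.142, -0.0, 1.392]
contact_force: [-0.3, 0.0, -0.4]
finger_gap: 0.0144
grip_force: 58.6
```

>>> {"op": "arm_command", "data": {"deltas": [{"dx": 0.0, "dy": 0.0, "dz": 0.0, "roll": 0.0}, {"dx": 0.0, "dy": 0.0, "dz": 0.0, "roll": 0.0}, {"dx": 0.0, "dy": 0.0, "dz": 0.0, "roll": 0.0}, {"dx": 0.0, "dy": 0.0, "dz": 0.0, "roll": 0.0}, {"dx": 0.0, "dy": 0.0, "dz": 0.0, "roll": 0.0}, {"dx": 0.0, "dy": 0.0, "dz": 0.0, "roll": 0.0}, {"dx": 0.0, "dy": 0.0, "dz": -0.02, "roll": 0.0}, {"dx": 0.0, "dy": 0.0, "dz": -0.03, "roll": 0.0}, {"dx": 0.0, "dy": 0.0, "dz": -0.03, "roll": 0.0}, {"dx": 0.0, "dy": 0.0, "dz": -0.03, "roll": 0.0}, {"dx": 0.0, "dy": 0.0, "dz": -0.02, "roll": 0.0}, {"dx": 0.0, "dy": 0.0, "dz": 0.0, "roll": 0.0}], "gripper": 1.0}}

```text
t: 11.35
tcp_pos: [0.5696, 0.0198, 0.1676]
ee_rot: [3.136, -0.003, 1.392]
contact_force: [0.3, -0.9, -0.6]
finger_gap: 0.0855
grip_force: 0.0
```

```bash
python3 - <<'E'
from h import *
im=get_image("side");P=pts(im);Q=inF(P)
m=(Q[...,0]<.01)&(Q[...,0]>-.09)&(abs(Q[...,1])<.014)
for lo,hi in((.021,.03),(.045,.08)):
    k=m&(P[...,2]>lo)&(P[...,2]<hi);print(lo,hi,k.sum(),np.round(np.percentile(Q[k],[2,50,98],axis=0),4).tolist() if k.any() else 0)
for c in("side","top"):
    if c=="top":get_image(c)
    print(c,[(np.round(r["location"],4),np.round(inF(r["location"]),4)) for r in spot_point("carrier",c)])
plan(.4995,-.278,.08,106)
E
```

```text
0.021 0.03 133 [[-0.0706, -0.0135], [-0.0558, 0.0012], [0.0015, 0.0134]]
0.045 0.08 93 [[-0.0575, -0.0076], [-0.053, -0.0004], [-0.0429, 0.0071]]
side [(array([0.5644, 0.0163, 0.0096]), array([-0.0464,  0.0041]))]
top [(array([0.5653, 0.0117, 0.0118]), array([-0.0507,  0.0024]))]
t 11.55 tcp [0.5665 0.0198 0.163 ] rpy [-1.7988e+02  4.0000e-02  7.9750e+01] F [-1.04 -0.77 -0.7 ] gap 0.0857 grip 0.0 q7 -0.14
roll -0.4582 then dx dy dz [-0.2678 -0.1465  0.083 ]
```

>>> {"op": "arm_command", "data": {"deltas": [{"dx": 0.0, "dy": 0.0, "dz": 0.0, "roll": -0.115}, {"dx": 0.0, "dy": 0.0, "dz": 0.0, "roll": -0.115}, {"dx": 0.0, "dy": 0.0, "dz": 0.0, "roll": -0.115}, {"dx": 0.0, "dy": 0.0, "dz": 0.0, "roll": -0.113}, {"dx": -0.012, "dy": -0.0065, "dz": 0.0, "roll": 0.0}, {"dx": -0.026, "dy": -0.014, "dz": 0.0, "roll": 0.0}, {"dx": -0.026, "dy": -0.014, "dz": 0.0, "roll": 0.0}, {"dx": -0.026, "dy": -0.014, "dz": 0.0, "roll": 0.0}, {"dx": -0.026, "dy": -0.014, "dz": 0.0, "roll": 0.0}, {"dx": -0.026, "dy": -0.014, "dz": 0.0, "roll": 0.0}, {"dx": -0.026, "dy": -0.014, "dz": 0.0, "roll": 0.0}, {"dx": -0.026, "dy": -0.014, "dz": 0.0, "roll": 0.0}, {"dx": -0.026, "dy": -0.014, "dz": 0.0, "roll": 0.0}, {"dx": -0.026, "dy": -0.014, "dz": 0.01, "roll": 0.0}, {"dx": -0.015, "dy": -0.01, "dz": 0.02, "roll": 0.0}, {"dx": -0.007, "dy": -0.004, "dz": 0.03, "roll": 0.0}, {"dx": 0.0, "dy": 0.0, "dz": 0.02, "roll": 0.0}, {"dx": 0.0, "dy": 0.0, "dz": 0.0, "roll": 0.0}, {"dx": 0.0, "dy": 0.0, "dz": 0.0, "roll": 0.0}, {"dx": 0.0, "dy": 0.0, "dz": 0.0, "roll": 0.0}]}}

```text
t: 13.55
tcp_pos: [0.5011, -0.2787, 0.0855]
ee_rot: [3.14, 0.001, 1.849]
contact_force: [0.2, -0.5, 0.8]
finger_gap: 0.0853
grip_force: 0.0
```

```bash
python3 - <<'E'
from h import *
plan(.4998,-.278,.014,106)
E
```

```text
t 13.55 tcp [ 0.5011 -0.2787  0.0855] rpy [1.7992e+02 6.0000e-02 1.0594e+02] F [ 0.18 -0.47  0.81] gap 0.0853 grip 0.0 q7 0.96
roll -0.001 then dx dy dz [ 0.001  -0.001   0.0715]
```

>>> {"op": "arm_command", "data": {"deltas": [{"dx": 0.001, "dy": -0.001, "dz": 0.015, "roll": 0.0}, {"dx": 0.0, "dy": 0.0, "dz": 0.02, "roll": 0.0}, {"dx": 0.0, "dy": 0.0, "dz": 0.018, "roll": 0.0}, {"dx": 0.0, "dy": 0.0, "dz": 0.012, "roll": 0.0}, {"dx": 0.0, "dy": 0.0, "dz": 0.0065, "roll": 0.0}, {"dx": 0.0, "dy": 0.0, "dz": 0.0, "roll": 0.0}, {"dx": 0.0, "dy": 0.0, "dz": 0.0, "roll": 0.0}, {"dx": 0.0, "dy": 0.0, "dz": 0.0, "roll": 0.0}]}}

```text
t: 14.35
tcp_pos: [0.4999, -0.2779, 0.0137]
ee_rot: [3.14, 0.001, 1.85]
contact_force: [0.4, -0.0, -0.9]
finger_gap: 0.0854
grip_force: 0.0
```

>>> {"op": "arm_command", "data": {"deltas": [{"dx": 0.0, "dy": 0.0, "dz": 0.0, "roll": 0.0}, {"dx": 0.0, "dy": 0.0, "dz": 0.0, "roll": 0.0}, {"dx": 0.0, "dy": 0.0, "dz": 0.0, "roll": 0.0}, {"dx": 0.0, "dy": 0.0, "dz": 0.0, "roll": 0.0}, {"dx": 0.0, "dy": 0.0, "dz": 0.0, "roll": 0.0}, {"dx": 0.0, "dy": 0.0, "dz": 0.0, "roll": 0.0}, {"dx": 0.0, "dy": 0.0, "dz": 0.0, "roll": 0.0}, {"dx": 0.0, "dy": 0.0, "dz": 0.0, "roll": 0.0}, {"dx": 0.0, "dy": 0.0, "dz": 0.0, "roll": 0.0}], "gripper": 0.0}}

```text
t: 15.25
tcp_pos: [0.4994, -0.2777, 0.0131]
ee_rot: [3.141, 0.0, 1.85]
contact_force: [0.0, 0.8, 2.3]
finger_gap: 0.0192
grip_force: 59.0
```

>>> {"op": "arm_command", "data": {"deltas": [{"dx": 0.0, "dy": 0.0, "dz": -0.01, "roll": 0.0}, {"dx": 0.0, "dy": 0.0, "dz": -0.02, "roll": 0.0}, {"dx": 0.0, "dy": 0.0, "dz": -0.02, "roll": 0.0}, {"dx": 0.0, "dy": 0.0, "dz": -0.01, "roll": 0.0}, {"dx": 0.0, "dy": 0.0, "dz": 0.0, "roll": 0.115}, {"dx": 0.0, "dy": 0.0, "dz": 0.0, "roll": 0.115}, {"dx": 0.0, "dy": 0.0, "dz": 0.0, "roll": 0.115}, {"dx": 0.0, "dy": 0.0, "dz": 0.0, "roll": 0.1125}, {"dx": 0.0, "dy": 0.0, "dz": 0.0, "roll": 0.0}, {"dx": 0.0, "dy": 0.0, "dz": 0.0, "roll": 0.0}, {"dx": 0.0, "dy": 0.0, "dz": 0.0, "roll": 0.0}]}}

```text
t: 16.35
tcp_pos: [0.4992, -0.2774, 0.0728]
ee_rot: [-3.141, -0.0, 1.394]
contact_force: [0.6, 0.3, -0.9]
finger_gap: 0.019
grip_force: 58.5
```

```bash
python3 - <<'E'
from h import *
s=st();b=s["tcp_pos"]
R=Rn.from_euler("xyz",s["ee_rot"])
for c in("side","top"):
    im=get_image(c);P=pts(im);L=R.inv().apply((P-b).reshape(-1,3)).reshape(P.shape)
    m=(L[...,0]>.03)&(L[...,0]<.17)&(abs(L[...,1])<.02)&(L[...,2]<.03)&(L[...,2]>-.02)
    q=L[m];print(c,len(q))
    if len(q)>5:
        print(np.round(np.percentile(q,[1,50,99],axis=0),4).tolist())
        for a in(.04,.06,.08,.10,.12,.14):
            k=q[abs(q[:,0]-a)<.01]
            if len(k): print("  x",a,"y",np.round(np.percentile(k[:,1],[5,50,95]),4),"z(top=min)",np.round(np.percentile(k[:,2],[10,50]),4))
    print([(np.round(r["location"],4),np.round(R.inv().apply(r["location"]-b),4)) for r in spot_point("stick_tip",c)][:1])
plan(*F(-.237),.08,79.75)
E
```

```text
t 16.35 tcp [ 0.4992 -0.2774  0.0728] rpy [-1.7999e+02 -1.0000e-02  7.9880e+01] F [ 0.59  0.34 -0.92] gap 0.019 grip 58.5 q7 0.55
side 28
[[0.0539, -0.0046, 0.0011], [0.0575, 0.0025, 0.0026], [0.0623, 0.0096, 0.0043]]
  x 0.06 y [-0.0044  0.0025  0.0094] z(top=min) [0.0013 0.0026]
[]
top 395
[[0.0321, -0.0082, -0.0017], [0.091, -0.0002, 0.0027], [0.1486, 0.0079, 0.0109]]
  x 0.04 y [-0.0076  0.      0.0073] z(top=min) [0.0002 0.0026]
  x 0.06 y [-0.008  -0.0003  0.0074] z(top=min) [0.0002 0.0027]
  x 0.08 y [-0.0078 -0.0001  0.0071] z(top=min) [0.0009 0.003 ]
  x 0.1 y [-0.008  -0.0012  0.0073] z(top=min) [-0.0004  0.0027]
  x 0.12 y [-0.0078 -0.0004  0.007 ] z(top=min) [0.0007 0.0026]
  x 0.14 y [-0.0078 -0.0005  0.0075] z(top=min) [0.0005 0.0029]
[(array([ 0.5263, -0.131 ,  0.0641]), array([0.1489, 0.001 , 0.0087]))]
t 16.55 tcp [ 0.4992 -0.2775  0.0729] rpy [ 1.7999e+02 -1.0000e-02  7.9810e+01] F [ 1.08 -0.77 -0.72] gap 0.0191 grip 58.5 q7 0.55
roll 0.001 then dx dy dz [ 0.1101  0.016  -0.0071]
```

The stick is held straight and level, with the tip 149 mm ahead and the underside about 13 mm below the TCP. I'll line it up behind the carrier, with the underside about 1.5 mm above the plate.

>>> {"op": "arm_command", "data": {"deltas": [{"dx": 0.01, "dy": 0.002, "dz": 0.0, "roll": 0.0}, {"dx": 0.02, "dy": 0.003, "dz": 0.0, "roll": 0.0}, {"dx": 0.02, "dy": 0.003, "dz": 0.0, "roll": 0.0}, {"dx": 0.02, "dy": 0.003, "dz": 0.0, "roll": 0.0}, {"dx": 0.02, "dy": 0.003, "dz": 0.0, "roll": 0.0}, {"dx": 0.015, "dy": 0.002, "dz": 0.008, "roll": 0.0}, {"dx": 0.005, "dy": 0.0, "dz": 0.012, "roll": 0.0}, {"dx": 0.0, "dy": 0.0, "dz": 0.012, "roll": 0.0}, {"dx": 0.0, "dy": 0.0, "dz": 0.01, "roll": 0.0}, {"dx": 0.0, "dy": 0.0, "dz": 0.006, "roll": 0.0}, {"dx": 0.0, "dy": 0.0, "dz": 0.0, "roll": 0.0}, {"dx": 0.0, "dy": 0.0, "dz": 0.0, "roll": 0.0}, {"dx": 0.0, "dy": 0.0, "dz": 0.0, "roll": 0.0}]}}

```text
t: 17.85
tcp_pos: [0.5348, -0.1727, 0.0254]
ee_rot: [3.141, 0.0, 1.392]
contact_force: [0.6, -0.2, -0.6]
finger_gap: 0.019
grip_force: 58.6
```

```bash
python3 - <<'E'
from h import *
s=st();print("F",np.round(inF(s["tcp_pos"]),4))
for c in("side","top"):
    im=get_image(c);P=pts(im);Q=inF(P)
    for n,x0,x1,z0,z1 in(("rod",-.19,-.09,.015,.03),("sled",-.09,-.02,.0215,.03),("vial",-.09,0,.04,.08)):
        k=(Q[...,0]>x0)&(Q[...,0]<x1)&(abs(Q[...,1])<.018)&(P[...,2]>z0)&(P[...,2]<z1)
        print(c,n,k.sum(),np.round(np.percentile(np.c_[Q[k],P[k][:,2]],[2,50,98],axis=0),4).tolist() if k.any() else 0)
im=get_image("top");K=im["image"]
cv2.imwrite("pics/t4.png",cv2.resize(K[190:310,180:340,::-1],(800,600),interpolation=cv2.INTER_CUBIC))
plan(*F(-.237),.0245,79.75)
E
```

```text
t 17.85 tcp [ 0.5348 -0.1727  0.0254] rpy [179.94   0.    79.73] F [ 0.62 -0.18 -0.57] gap 0.019 grip 58.6 q7 0.38
F [-0.2376 -0.0004]
side rod 29 [[-0.1808, -0.0101, 0.0207], [-0.1746, -0.0041, 0.0225], [-0.1685, 0.002, 0.0243]]
side sled 0 0
side vial 0 0
top rod 197 [[-0.1557, -0.0078, 0.0169], [-0.1233, 0.0001, 0.0228], [-0.0917, 0.0079, 0.0267]]
top sled 164 [[-0.0884, -0.0125, 0.0219], [-0.054, 0.0039, 0.0247], [-0.0258, 0.0163, 0.0285]]
top vial 55 [[-0.0544, -0.005, 0.0419], [-0.0484, 0.0037, 0.0689], [-0.0405, 0.0098, 0.074]]
t 18.0 tcp [ 0.5349 -0.1723  0.0253] rpy [ 1.7995e+02 -1.0000e-02  7.9770e+01] F [-0.93 -0.27 -0.03] gap 0.0191 grip 58.6 q7 0.38
roll 0.0003 then dx dy dz [ 0.0002 -0.0004  0.0008]
```

View pics/t4.png

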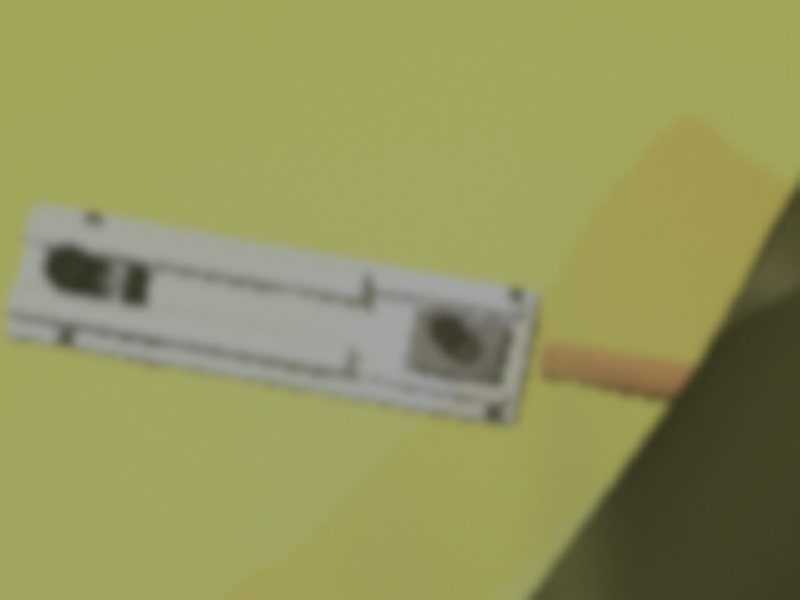

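The picture shows the carrier straight in the tray at (455, 345). The rod tip at (545, 360) is just behind the plate edge, and the stop with its knob is at (95, 270). The rod lies about 1.5 mm to −y of the middle, so I correct that and start the push slowly.

>>> {"op": "arm_command", "data": {"deltas": [{"dx": 0.003, "dy": -0.0015, "dz": 0.0, "roll": 0.0}, {"dx": 0.004, "dy": 0.0, "dz": 0.0, "roll": 0.0}, {"dx": 0.002, "dy": 0.0, "dz": 0.0, "roll": 0.0}, {"dx": 0.0015, "dy": 0.0, "dz": 0.0, "roll": 0.0}, {"dx": 0.0015, "dy": 0.0, "dz": 0.0, "roll": 0.0}, {"dx": 0.0015, "dy": 0.0, "dz": 0.0, "roll": 0.0}, {"dx": 0.0015, "dy": 0.0, "dz": 0.0, "roll": 0.0}, {"dx": 0.0015, "dy": 0.0, "dz": 0.0, "roll": 0.0}, {"dx": 0.0015, "dy": 0.0, "dz": 0.0, "roll": 0.0}, {"dx": 0.0015, "dy": 0.0, "dz": 0.0, "roll": 0.0}, {"dx": 0.0015, "dy": 0.0, "dz": 0.0, "roll": 0.0}, {"dx": 0.0015, "dy": 0.0, "dz": 0.0, "roll": 0.0}, {"dx": 0.0015, "dy": 0.0, "dz": 0.0, "roll": 0.0}, {"dx": 0.002, "dy": 0.0, "dz": 0.0, "roll": 0.0}, {"dx": 0.002, "dy": 0.0, "dz": 0.0, "roll": 0.0}, {"dx": 0.002, "dy": 0.0, "dz": 0.0, "roll": 0.0}, {"dx": 0.002, "dy": 0.0, "dz": 0.0, "roll": 0.0}, {"dx": 0.002, "dy": 0.0, "dz": 0.0, "roll": 0.0}, {"dx": 0.002, "dy": 0.0, "dz": 0.0, "roll": 0.0}, {"dx": 0.002, "dy": 0.0, "dz": 0.0, "roll": 0.0}]}}

```text
t: 20.0
tcp_pos: [0.5398, -0.1342, 0.0249]
ee_rot: [3.142, -0.0, 1.392]
contact_force: [0.7, -0.5, -0.7]
finger_gap: 0.0193
grip_force: 58.5
```

>>> {"op": "arm_command", "data": {"deltas": [{"dx": 0.0025, "dy": 0.0, "dz": 0.0, "roll": 0.0}, {"dx": 0.0025, "dy": 0.0, "dz": 0.0, "roll": 0.0}, {"dx": 0.0025, "dy": 0.0, "dz": 0.0, "roll": 0.0}, {"dx": 0.0025, "dy": 0.0, "dz": 0.0, "roll": 0.0}, {"dx": 0.0025, "dy": 0.0, "dz": 0.0, "roll": 0.0}, {"dx": 0.0025, "dy": 0.0, "dz": 0.0, "roll": 0.0}, {"dx": 0.0025, "dy": 0.0, "dz": 0.0, "roll": 0.0}, {"dx": 0.0025, "dy": 0.0, "dz": 0.0, "roll": 0.0}, {"dx": 0.0025, "dy": 0.0, "dz": 0.0, "roll": 0.0}, {"dx": 0.0025, "dy": 0.0, "dz": 0.0, "roll": 0.0}]}}

```text
t: 21.0
tcp_pos: [0.5442, -0.1097, 0.0249]
ee_rot: [3.142, -0.0, 1.392]
contact_force: [-0.6, -0.2, -0.6]
finger_gap: 0.0197
grip_force: 58.5
```

```bash
cat >> h.py <<'E'
def rep():
    s=st();f=s["contact_force"];print("tcp F",np.round(inF(s["tcp_pos"]),4),"push",round(-(f[0]*np.cos(U)+f[1]*np.sin(U)),2),"lat",round(f[0]*np.sin(U)-f[1]*np.cos(U),2))
    im=get_image("top");P=pts(im);Q=inF(P)
    k=(Q[...,0]>-.08)&(Q[...,0]<.11)&(abs(Q[...,1])<.018)&(P[...,2]>.05)&(P[...,2]<.085)
    print("vial top",k.sum(),np.round(np.median(np.c_[Q[k],P[k][:,2]],axis=0),4) if k.any() else 0)
    f=[sense()["contact_force"] for _ in range(1)]
E
python3 -c "
from h import *
rep()"
```

```text
t 21.0 tcp [ 0.5442 -0.1097  0.0249] rpy [180.    -0.    79.77] F [-0.61 -0.21 -0.64] gap 0.0197 grip 58.5 q7 0.26
tcp F [-0.1739  0.0015] push 0.32 lat -0.56
vial top 48 [-0.0036  0.003   0.0683]
```

>>> {"op": "arm_command", "data": {"deltas": [{"dx": 0.003, "dy": 0.0, "dz": 0.0, "roll": 0.0}, {"dx": 0.003, "dy": 0.0, "dz": 0.0, "roll": 0.0}, {"dx": 0.003, "dy": 0.0, "dz": 0.0, "roll": 0.0}, {"dx": 0.003, "dy": 0.0, "dz": 0.0, "roll": 0.0}, {"dx": 0.003, "dy": 0.0, "dz": 0.0, "roll": 0.0}, {"dx": 0.003, "dy": 0.0, "dz": 0.0, "roll": 0.0}, {"dx": 0.003, "dy": 0.0, "dz": 0.0, "roll": 0.0}, {"dx": 0.003, "dy": 0.0, "dz": 0.0, "roll": 0.0}, {"dx": 0.003, "dy": 0.0, "dz": 0.0, "roll": 0.0}, {"dx": 0.003, "dy": 0.0, "dz": 0.0, "roll": 0.0}, {"dx": 0.003, "dy": 0.0, "dz": 0.0, "roll": 0.0}, {"dx": 0.003, "dy": 0.0, "dz": 0.0, "roll": 0.0}]}}

```text
t: 22.25
tcp_pos: [0.5506, -0.0742, 0.0249]
ee_rot: [-3.142, -0.0, 1.392]
contact_force: [0.3, 0.1, -1.3]
finger_gap: 0.0191
grip_force: 58.5
```

>>> {"op": "arm_command", "data": {"deltas": [{"dx": 0.003, "dy": 0.0, "dz": 0.0, "roll": 0.0}, {"dx": 0.003, "dy": 0.0, "dz": 0.0, "roll": 0.0}, {"dx": 0.003, "dy": 0.0, "dz": 0.0, "roll": 0.0}, {"dx": 0.003, "dy": 0.0, "dz": 0.0, "roll": 0.0}, {"dx": 0.003, "dy": 0.0, "dz": 0.0, "roll": 0.0}, {"dx": 0.003, "dy": 0.0, "dz": 0.0, "roll": 0.0}, {"dx": 0.003, "dy": 0.0, "dz": 0.0, "roll": 0.0}, {"dx": 0.003, "dy": 0.0, "dz": 0.0, "roll": 0.0}, {"dx": 0.002, "dy": 0.0, "dz": 0.0, "roll": 0.0}, {"dx": 0.001, "dy": 0.0, "dz": 0.0, "roll": 0.0}]}}

```text
t: 23.25
tcp_pos: [0.5555, -0.0475, 0.0249]
ee_rot: [3.142, -0.0, 1.393]
contact_force: [-0.8, -0.9, -0.5]
finger_gap: 0.0194
grip_force: 58.6
```

```bash
python3 -c "
from h import *
rep()"
```

```text
t 23.25 tcp [ 0.5555 -0.0475  0.0249] rpy [ 1.80e+02 -1.00e-02  7.98e+01] F [-0.8  -0.89 -0.53] gap 0.0194 grip 58.6 q7 0.14
tcp F [-0.1107  0.0016] push 1.02 lat -0.62
vial top 49 [0.0592 0.003  0.0682]
```

>>> {"op": "arm_command", "data": {"deltas": [{"dx": 0.001, "dy": 0.0, "dz": 0.0, "roll": 0.0}, {"dx": 0.001, "dy": 0.0, "dz": 0.0, "roll": 0.0}, {"dx": 0.001, "dy": 0.0, "dz": 0.0, "roll": 0.0}, {"dx": 0.001, "dy": 0.0, "dz": 0.0, "roll": 0.0}, {"dx": 0.001, "dy": 0.0, "dz": 0.0, "roll": 0.0}, {"dx": 0.001, "dy": 0.0, "dz": 0.0, "roll": 0.0}, {"dx": 0.001, "dy": 0.0, "dz": 0.0, "roll": 0.0}, {"dx": 0.001, "dy": 0.0, "dz": 0.0, "roll": 0.0}, {"dx": 0.001, "dy": 0.0, "dz": 0.0, "roll": 0.0}, {"dx": 0.001, "dy": 0.0, "dz": 0.0, "roll": 0.0}, {"dx": 0.001, "dy": 0.0, "dz": 0.0, "roll": 0.0}, {"dx": 0.001, "dy": 0.0, "dz": 0.0, "roll": 0.0}]}}

```text
t: 24.5
tcp_pos: [0.5576, -0.0359, 0.0249]
ee_rot: [3.142, -0.0, 1.392]
contact_force: [-0.3, -0.3, -1.0]
finger_gap: 0.019
grip_force: 58.5
```

```bash
python3 -c "
from h import *
rep()"
```

```text
t 24.5 tcp [ 0.5576 -0.0359  0.0249] rpy [ 1.800e+02 -1.000e-02  7.978e+01] F [-0.31 -0.31 -1.03] gap 0.019 grip 58.5 q7 0.12
tcp F [-0.099   0.0015] push 0.36 lat -0.25
vial top 48 [0.071  0.0033 0.0685]
```

>>> {"op": "arm_command", "data": {"deltas": [{"dx": 0.0005, "dy": 0.0, "dz": 0.0, "roll": 0.0}, {"dx": 0.0005, "dy": 0.0, "dz": 0.0, "roll": 0.0}, {"dx": 0.0005, "dy": 0.0, "dz": 0.0, "roll": 0.0}, {"dx": 0.0005, "dy": 0.0, "dz": 0.0, "roll": 0.0}, {"dx": 0.0005, "dy": 0.0, "dz": 0.0, "roll": 0.0}]}}

```text
t: 25.05
tcp_pos: [0.558, -0.0336, 0.0249]
ee_rot: [3.142, -0.0, 1.392]
contact_force: [0.7, -0.7, -0.6]
finger_gap: 0.0189
grip_force: 58.5
```

>>> {"op": "arm_command", "data": {"deltas": [{"dx": 0.0005, "dy": 0.0, "dz": 0.0, "roll": 0.0}, {"dx": 0.0005, "dy": 0.0, "dz": 0.0, "roll": 0.0}, {"dx": 0.0005, "dy": 0.0, "dz": 0.0, "roll": 0.0}, {"dx": 0.0005, "dy": 0.0, "dz": 0.0, "roll": 0.0}, {"dx": 0.0005, "dy": 0.0, "dz": 0.0, "roll": 0.0}]}}

```text
t: 25.55
tcp_pos: [0.5584, -0.0311, 0.0249]
ee_rot: [3.142, -0.0, 1.392]
contact_force: [-0.8, -0.6, -0.6]
finger_gap: 0.0191
grip_force: 58.5
```

>>> {"op": "arm_command", "data": {"deltas": [{"dx": 0.0005, "dy": 0.0, "dz": 0.0, "roll": 0.0}, {"dx": 0.0005, "dy": 0.0, "dz": 0.0, "roll": 0.0}, {"dx": 0.0005, "dy": 0.0, "dz": 0.0, "roll": 0.0}, {"dx": 0.0005, "dy": 0.0, "dz": 0.0, "roll": 0.0}]}}

```text
t: 25.95
tcp_pos: [0.5588, -0.0291, 0.0249]
ee_rot: [3.141, -0.0, 1.392]
contact_force: [0.2, -1.0, -0.0]
finger_gap: 0.0192
grip_force: 58.5
```

>>> {"op": "arm_command", "data": {"deltas": [{"dx": 0.0005, "dy": 0.0, "dz": 0.0, "roll": 0.0}, {"dx": 0.0005, "dy": 0.0, "dz": 0.0, "roll": 0.0}, {"dx": 0.0005, "dy": 0.0, "dz": 0.0, "roll": 0.0}, {"dx": 0.0005, "dy": 0.0, "dz": 0.0, "roll": 0.0}]}}

```text
t: 26.35
tcp_pos: [0.5592, -0.0271, 0.0249]
ee_rot: [3.142, -0.0, 1.392]
contact_force: [0.2, -1.0, -0.4]
finger_gap: 0.0192
grip_force: 58.5
```

>>> {"op": "arm_command", "data": {"deltas": [{"dx": 0.0005, "dy": 0.0, "dz": 0.0, "roll": 0.0}, {"dx": 0.0005, "dy": 0.0, "dz": 0.0, "roll": 0.0}, {"dx": 0.0005, "dy": 0.0, "dz": 0.0, "roll": 0.0}, {"dx": 0.0, "dy": 0.0, "dz": 0.0, "roll": 0.0}]}}

```text
t: 26.75
tcp_pos: [0.5595, -0.0255, 0.0249]
ee_rot: [3.141, -0.0, 1.392]
contact_force: [0.6, -0.5, -0.3]
finger_gap: 0.0194
grip_force: 58.5
```

>>> {"op": "arm_command", "data": {"deltas": [{"dx": 0.0005, "dy": 0.0, "dz": 0.0, "roll": 0.0}, {"dx": 0.0005, "dy": 0.0, "dz": 0.0, "roll": 0.0}, {"dx": 0.0005, "dy": 0.0, "dz": 0.0, "roll": 0.0}, {"dx": 0.0, "dy": 0.0, "dz": 0.0, "roll": 0.0}]}}

```text
t: 27.15
tcp_pos: [0.5597, -0.0241, 0.0249]
ee_rot: [3.142, -0.0, 1.392]
contact_force: [-0.7, -0.7, -0.1]
finger_gap: 0.0191
grip_force: 58.5
```

>>> {"op": "arm_command", "data": {"deltas": [{"dx": 0.0005, "dy": 0.0, "dz": 0.0, "roll": 0.0}, {"dx": 0.0005, "dy": 0.0, "dz": 0.0, "roll": 0.0}, {"dx": 0.0005, "dy": 0.0, "dz": 0.0, "roll": 0.0}, {"dx": 0.0, "dy": 0.0, "dz": 0.0, "roll": 0.0}]}}

```text
t: 27.55
tcp_pos: [0.5599, -0.0231, 0.0249]
ee_rot: [-3.142, 0.0, 1.392]
contact_force: [-0.0, -2.1, -0.2]
finger_gap: 0.0191
grip_force: 58.6
```

```bash
python3 -c "
from h import *
rep()"
```

```text
t 27.55 tcp [ 0.5599 -0.0231  0.0249] rpy [-1.800e+02  2.000e-02  7.977e+01] F [-0.01 -2.05 -0.16] gap 0.0191 grip 58.6 q7 0.09
tcp F [-0.0859  0.0016] push 2.02 lat 0.36
vial top 53 [0.0835 0.003  0.0692]
```

Contact with the pad is starting at 2 N. I'll raise the force step by step.

>>> {"op": "arm_command", "data": {"deltas": [{"dx": 0.0005, "dy": 0.0, "dz": 0.0, "roll": 0.0}, {"dx": 0.0005, "dy": 0.0, "dz": 0.0, "roll": 0.0}, {"dx": 0.0, "dy": 0.0, "dz": 0.0, "roll": 0.0}]}}

```text
t: 27.9
tcp_pos: [0.5599, -0.0229, 0.0249]
ee_rot: [3.142, 0.001, 1.392]
contact_force: [-0.8, -5.8, 0.6]
finger_gap: 0.0191
grip_force: 58.7
```

>>> {"op": "arm_command", "data": {"deltas": [{"dx": 0.0005, "dy": 0.0, "dz": 0.0, "roll": 0.0}, {"dx": 0.0005, "dy": 0.0, "dz": 0.0, "roll": 0.0}, {"dx": 0.0, "dy": 0.0, "dz": 0.0, "roll": 0.0}]}}

```text
t: 28.2
tcp_pos: [0.56, -0.0224, 0.0249]
ee_rot: [3.142, 0.002, 1.391]
contact_force: [-1.6, -6.0, 0.8]
finger_gap: 0.0191
grip_force: 58.8
```

>>> {"op": "arm_command", "data": {"deltas": [{"dx": 0.0005, "dy": 0.0, "dz": 0.0, "roll": 0.0}, {"dx": 0.0005, "dy": 0.0, "dz": 0.0, "roll": 0.0}, {"dx": 0.0005, "dy": 0.0, "dz": 0.0, "roll": 0.0}, {"dx": 0.0, "dy": 0.0, "dz": 0.0, "roll": 0.0}]}}

```text
t: 28.6
tcp_pos: [0.5601, -0.022, 0.025]
ee_rot: [-3.142, 0.003, 1.391]
contact_force: [-2.3, -8.3, 1.8]
finger_gap: 0.0191
grip_force: 58.9
```

>>> {"op": "arm_command", "data": {"deltas": [{"dx": 0.0004, "dy": 0.0, "dz": 0.0, "roll": 0.0}, {"dx": 0.0004, "dy": 0.0, "dz": 0.0, "roll": 0.0}, {"dx": 0.0, "dy": 0.0, "dz": 0.0, "roll": 0.0}, {"dx": 0.0, "dy": 0.0, "dz": 0.0, "roll": 0.0}, {"dx": 0.0, "dy": 0.0, "dz": 0.0, "roll": 0.0}, {"dx": 0.0, "dy": 0.0, "dz": 0.0, "roll": 0.0}]}}

```text
t: 29.2
tcp_pos: [0.5602, -0.0218, 0.0251]
ee_rot: [3.142, 0.003, 1.39]
contact_force: [-2.6, -9.2, 1.9]
finger_gap: 0.0191
grip_force: 59.0
```

>>> {"op": "arm_command", "data": {"deltas": [{"dx": 0.0, "dy": 0.0, "dz": 0.0, "roll": 0.0}, {"dx": 0.0, "dy": 0.0, "dz": 0.0, "roll": 0.0}, {"dx": 0.0, "dy": 0.0, "dz": 0.0, "roll": 0.0}, {"dx": 0.0, "dy": 0.0, "dz": 0.0, "roll": 0.0}, {"dx": 0.0, "dy": 0.0, "dz": 0.0, "roll": 0.0}, {"dx": 0.0, "dy": 0.0, "dz": 0.0, "roll": 0.0}]}}

```text
t: 29.8
tcp_pos: [0.5601, -0.0218, 0.025]
ee_rot: [-3.142, 0.003, 1.39]
contact_force: [-2.5, -10.0, 2.7]
finger_gap: 0.0191
grip_force: 59.0
```

Held at about 10 N for over a second. Easing back slowly.

>>> {"op": "arm_command", "data": {"deltas": [{"dx": -0.0002, "dy": 0.0, "dz": 0.0, "roll": 0.0}, {"dx": -0.0002, "dy": 0.0, "dz": 0.0, "roll": 0.0}, {"dx": -0.0002, "dy": 0.0, "dz": 0.0, "roll": 0.0}, {"dx": -0.0002, "dy": 0.0, "dz": 0.0, "roll": 0.0}, {"dx": -0.0002, "dy": 0.0, "dz": 0.0, "roll": 0.0}, {"dx": -0.0002, "dy": 0.0, "dz": 0.0, "roll": 0.0}, {"dx": -0.0002, "dy": 0.0, "dz": 0.0, "roll": 0.0}, {"dx": -0.0002, "dy": 0.0, "dz": 0.0, "roll": 0.0}, {"dx": -0.0002, "dy": 0.0, "dz": 0.0, "roll": 0.0}, {"dx": -0.0002, "dy": 0.0, "dz": 0.0, "roll": 0.0}, {"dx": -0.0002, "dy": 0.0, "dz": 0.0, "roll": 0.0}, {"dx": -0.0002, "dy": 0.0, "dz": 0.0, "roll": 0.0}, {"dx": -0.0002, "dy": 0.0, "dz": 0.0, "roll": 0.0}, {"dx": -0.0002, "dy": 0.0, "dz": 0.0, "roll": 0.0}, {"dx": -0.0002, "dy": 0.0, "dz": 0.0, "roll": 0.0}, {"dx": -0.0002, "dy": 0.0, "dz": 0.0, "roll": 0.0}, {"dx": -0.0002, "dy": 0.0, "dz": 0.0, "roll": 0.0}, {"dx": -0.0002, "dy": 0.0, "dz": 0.0, "roll": 0.0}, {"dx": -0.0002, "dy": 0.0, "dz": 0.0, "roll": 0.0}, {"dx": -0.0002, "dy": 0.0, "dz": 0.0, "roll": 0.0}]}}

```text
t: 31.8
tcp_pos: [0.56, -0.0224, 0.0249]
ee_rot: [3.141, -0.0, 1.392]
contact_force: [-1.3, -4.8, 0.3]
finger_gap: 0.0189
grip_force: 58.6
```

>>> {"op": "arm_command", "data": {"deltas": [{"dx": -0.0002, "dy": 0.0, "dz": 0.0, "roll": 0.0}, {"dx": -0.0002, "dy": 0.0, "dz": 0.0, "roll": 0.0}, {"dx": -0.0002, "dy": 0.0, "dz": 0.0, "roll": 0.0}, {"dx": -0.0002, "dy": 0.0, "dz": 0.0, "roll": 0.0}, {"dx": -0.0002, "dy": 0.0, "dz": 0.0, "roll": 0.0}, {"dx": -0.0002, "dy": 0.0, "dz": 0.0, "roll": 0.0}, {"dx": -0.0002, "dy": 0.0, "dz": 0.0, "roll": 0.0}, {"dx": -0.0002, "dy": 0.0, "dz": 0.0, "roll": 0.0}, {"dx": -0.0003, "dy": 0.0, "dz": 0.0, "roll": 0.0}, {"dx": -0.0003, "dy": 0.0, "dz": 0.0, "roll": 0.0}, {"dx": -0.0003, "dy": 0.0, "dz": 0.0, "roll": 0.0}, {"dx": -0.0003, "dy": 0.0, "dz": 0.0, "roll": 0.0}]}}

```text
t: 33.0
tcp_pos: [0.5595, -0.0249, 0.0249]
ee_rot: [3.142, -0.0, 1.393]
contact_force: [-0.1, 0.5, -1.0]
finger_gap: 0.0191
grip_force: 58.6
```

```bash
python3 -c "
from h import *
rep()"
```

```text
t 33.0 tcp [ 0.5595 -0.0249  0.0249] rpy [ 1.800e+02 -2.000e-02  7.979e+01] F [-0.06  0.48 -0.99] gap 0.0191 grip 58.6 q7 0.1
tcp F [-0.0878  0.0016] push -0.46 lat -0.14
vial top 54 [0.0837 0.0031 0.0684]
```

Unloaded, and the vial still stands at feeder x = 83.7 mm, as at first contact. Withdrawing the stick.

>>> {"op": "arm_command", "data": {"deltas": [{"dx": -0.0005, "dy": 0.0, "dz": 0.0, "roll": 0.0}, {"dx": -0.001, "dy": 0.0, "dz": 0.0, "roll": 0.0}, {"dx": -0.001, "dy": 0.0, "dz": 0.0, "roll": 0.0}, {"dx": -0.002, "dy": 0.0, "dz": 0.0, "roll": 0.0}, {"dx": -0.005, "dy": 0.0, "dz": 0.0, "roll": 0.0}, {"dx": -0.01, "dy": 0.0, "dz": 0.0, "roll": 0.0}, {"dx": -0.015, "dy": 0.0, "dz": 0.0, "roll": 0.0}, {"dx": -0.015, "dy": 0.0, "dz": 0.0, "roll": 0.0}, {"dx": -0.015, "dy": 0.0, "dz": 0.0, "roll": 0.0}, {"dx": -0.015, "dy": 0.0, "dz": 0.0, "roll": 0.0}, {"dx": -0.015, "dy": 0.0, "dz": 0.0, "roll": 0.0}, {"dx": -0.015, "dy": 0.0, "dz": 0.0, "roll": 0.0}, {"dx": -0.015, "dy": 0.0, "dz": 0.0, "roll": 0.0}, {"dx": -0.015, "dy": 0.0, "dz": 0.0, "roll": 0.0}, {"dx": -0.015, "dy": 0.0, "dz": 0.0, "roll": 0.0}, {"dx": -0.015, "dy": 0.0, "dz": 0.0, "roll": 0.0}, {"dx": -0.01, "dy": 0.0, "dz": 0.0, "roll": 0.0}, {"dx": 0.0, "dy": 0.0, "dz": 0.0, "roll": 0.0}, {"dx": 0.0, "dy": 0.0, "dz": 0.0, "roll": 0.0}, {"dx": 0.0, "dy": 0.0, "dz": 0.0, "roll": 0.0}]}}

```text
t: 35.05
tcp_pos: [0.5279, -0.2008, 0.0247]
ee_rot: [-3.141, -0.001, 1.394]
contact_force: [-0.5, 0.2, -0.2]
finger_gap: 0.0189
grip_force: 58.6
```

```bash
python3 -c "
from h import *
rep()"
```

```text
t 35.05 tcp [ 0.5279 -0.2008  0.0247] rpy [-1.7999e+02 -4.0000e-02  7.9850e+01] F [-0.45  0.24 -0.22] gap 0.0189 grip 58.6 q7 0.44
tcp F [-0.2665  0.0014] push -0.15 lat -0.49
vial top 54 [0.0838 0.0032 0.0682]
```

>>> {"op": "arm_command", "data": {"deltas": [{"dx": 0.0, "dy": 0.0, "dz": 0.004, "roll": 0.0}, {"dx": 0.0, "dy": 0.0, "dz": 0.004, "roll": 0.0}, {"dx": 0.0, "dy": 0.0, "dz": 0.002, "roll": 0.0}, {"dx": 0.0, "dy": 0.0, "dz": 0.001, "roll": 0.0}, {"dx": 0.0, "dy": 0.0, "dz": 0.0005, "roll": 0.0}, {"dx": 0.0, "dy": 0.0, "dz": 0.0, "roll": 0.0}, {"dx": 0.0, "dy": 0.0, "dz": 0.0, "roll": 0.0}]}}

```text
t: 35.8
tcp_pos: [0.5277, -0.2019, 0.0135]
ee_rot: [3.141, -0.0, 1.392]
contact_force: [-0.7, -0.8, -0.9]
finger_gap: 0.0195
grip_force: 58.6
```

>>> {"op": "arm_command", "data": {"deltas": [{"dx": 0.0, "dy": 0.0, "dz": 0.0, "roll": 0.0}, {"dx": 0.0, "dy": 0.0, "dz": 0.0, "roll": 0.0}, {"dx": 0.0, "dy": 0.0, "dz": 0.0, "roll": 0.0}, {"dx": 0.0, "dy": 0.0, "dz": 0.0, "roll": 0.0}, {"dx": 0.0, "dy": 0.0, "dz": 0.0, "roll": 0.0}, {"dx": 0.0, "dy": 0.0, "dz": 0.0, "roll": 0.0}, {"dx": 0.0, "dy": 0.0, "dz": 0.0, "roll": 0.0}, {"dx": 0.0, "dy": 0.0, "dz": -0.02, "roll": 0.0}, {"dx": 0.0, "dy": 0.0, "dz": -0.03, "roll": 0.0}, {"dx": 0.0, "dy": 0.0, "dz": -0.04, "roll": 0.0}, {"dx": 0.0, "dy": 0.0, "dz": -0.04, "roll": 0.0}, {"dx": 0.0, "dy": 0.0, "dz": -0.04, "roll": 0.0}, {"dx": -0.03, "dy": 0.0, "dz": -0.02, "roll": 0.0}, {"dx": -0.04, "dy": 0.0, "dz": 0.0, "roll": 0.0}, {"dx": -0.04, "dy": 0.0, "dz": 0.0, "roll": 0.0}, {"dx": 0.0, "dy": 0.0, "dz": 0.0, "roll": 0.0}, {"dx": 0.0, "dy": 0.0, "dz": 0.0, "roll": 0.0}], "gripper": 1.0}}

```text
t: 37.5
tcp_pos: [0.5073, -0.3112, 0.2032]
ee_rot: [-3.141, -0.0, 1.389]
contact_force: [0.2, 1.4, 0.2]
finger_gap: 0.0852
grip_force: 0.0
```

```bash
python3 - <<'E'
from h import *
rep()
for c in("top","side"):
    im=get_image(c)
    p=cloud("stick",c,im)
    if len(p):
        q=inF(p);k=p[:,2]>.004
        print(c,"stick F pct",np.round(np.percentile(np.c_[q,p[:,2]][k],[1,50,99],axis=0),4).tolist())
    for n in("stick","stick_tip","carrier","reagent_bottle","blue_bottle","beaker"): print(c,n,[(np.round(r["location"],3),round(r["score"],2)) for r in spot_point(n,c)[:1]])
    if c=="side": cv2.imwrite("pics/end.png",im["image"][...,::-1])
E
```

```text
t 37.5 tcp [ 0.5073 -0.3112  0.2032] rpy [-179.98   -0.     79.59] F [0.19 1.42 0.2 ] gap 0.0852 grip 0.0 q7 0.53
tcp F [-0.3788  0.002 ] push -1.43 lat -0.06
vial top 52 [0.084  0.0027 0.069 ]
top stick F pct [[-0.2902, -0.0083, 0.0047], [-0.2198, 0.0025, 0.0122], [-0.1203, 0.0114, 0.0477]]
top stick [(array([ 0.527, -0.199,  0.002]), 0.75)]
top stick_tip [(array([ 0.554, -0.056,  0.004]), 0.72)]
top carrier [(array([0.591, 0.14 , 0.008]), 0.57)]
top reagent_bottle [(array([ 0.671, -0.453,  0.002]), 0.97)]
top blue_bottle [(array([ 0.817,  0.049, -0.004]), 0.85)]
top beaker [(array([0.365, 0.184, 0.001]), 0.82)]
side stick F pct [[-0.2941, -0.0101, 0.0065], [-0.2593, -0.0001, 0.0197], [-0.1246, 0.0092, 0.046]]
side stick [(array([ 0.529, -0.201,  0.   ]), 0.57)]
side stick_tip [(array([ 0.554, -0.052,  0.006]), 0.88)]
side carrier []
side reagent_bottle [(array([ 0.672, -0.447, -0.001]), 0.85)]
side blue_bottle [(array([ 0.818,  0.052, -0.004]), 0.87)]
side beaker [(array([0.362, 0.184, 0.001]), 0.63)]
```

View pics/end.png

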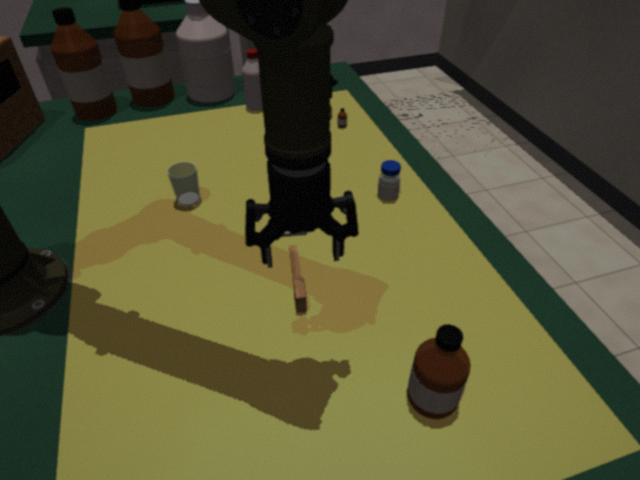

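The end view shows the stick lying on the bench at (298, 280), clear of the feeder. The bottles and beaker are where they started, and the carrier is unchanged at x ≈ 84 mm, so I hand in.

```bash
python3 -c "
from bench import *
print(hand_in())"
```

```text
the job is handed in; nothing more can be done
None
```

The job is handed in, no verdict shown: the carrier was pressed on the pad at about 10 N for over a second and then stayed put as the stick eased back; the stick lies on the bench clear of the feeder, and the other glassware has not measurably moved.

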